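# Seat the filter drawer, then hold the flush slide at its mark

### The arm

A 6-joint arm with a two-finger parallel gripper is mounted at the origin on the work surface. World frame = base frame: x ahead of the robot, y to its left, z up, the work surface at z = 0. Lengths are in m, angles in rad, forces in N, time in s.
With the tool pointing down it reaches from about 0.375 to 0.925 m from the base axis. Payload 5.7 kg.
Tool frame: the origin (TCP) lies midway between the tips of the shut fingers; the grasp point (between the pads) lies 19 mm behind it (r.tcp_to_grasp is the distance from the TCP to the grasp point, in m); z points along the fingers, y is the line along which they close (so a half turn about z gives the same grasp; the last joint's range is limited). The gripper opens to 88 mm and grips with 3 to 60 N. Pads are 20 mm wide; open, the fingers measure 115 mm over their backs; the gripper's body (75 mm by 178 mm) begins 61 mm behind the grasp point.
Start: joints at [1.001, 0.359, 1.51, -0, 1.272, -0.115], TCP at [0.264, 0.539, 0.223] pointing down, gripper open.
Joint ranges: [-2.97, 2.97], [-1.01, 2.36], [0.21, 2.38], [-0.96, 4.11], [0.2, 2.71], [-2.98, 2.98]. Speed limits (rad/s): [2.39, 2.39, 3.14, 3.14, 3.14, 3.14].

### API

Orientations are given as [roll, pitch, yaw] about the fixed x, y, z axes, in that order (R = Rz(yaw) Ry(pitch) Rx(roll)).
In Python, from station import r gives the robot as it stands. The module is installed in compiled form; this text tells all that it offers.
- The arm moves only by the tool drive_tool, never from a script. Its argument "rows" is text: rows parted by semicolons, each of 7 numbers parted by spaces: the shift along the world's x, y, z in m, then the turn, a rotation vector about the world's x, y, z in rad, then the finger opening in m, from 0 to 0.0878. In form: x y z wx wy wz jaw; .... A call has 1 to 12 rows; each row shifts and turns the commanded pose from where the row before left it; what a row does not reach is not made up. A row lasts 1/10 s, in which the tool goes at most 50 mm and 8.59 degrees, less where a joint would pass 70% of its speed; a pose out of reach is approached as far as the arm can. A call is refused whole if a number of a shift passes 0.05 or a number of a turn 0.15, either way. A call with a gripper value outside its range is refused whole. The fingers move at their own pace and stop on an object; "force" is the grip in N (left out, the last holds). Time passes only in rows, so rows that do not move let the fingers close. It gives the time, the measured TCP pose, the force, the opening and the grip force at its end, in the units of the state.
- r.observe(): the state, without advancing time (a new reading comes with each control period).
- r.camera(name): name is "side" or "top"; returns a dict with "img" (420x560x3 uint8, blue, green, red), "fx", "fy", "cx", "cy" (pixels), "camera_from_world" (4x4, takes a point from world to camera coordinates). Camera axes: x right, y down, z forward; pixel columns grow to the right and rows downward; lengths in m; the calibration is good to about 2 mm. A picture is of the moment at which its call begins. There is no depth.
- r.finish_job(): hands the job in; it is judged then, once.
The state is a dict: "time": time; "joints": joint angles; "qd": joint speeds; "joint_torque": joint torques, N m; "ee_pos": TCP position; "eef_rot": TCP orientation; "ft_force": force on the tool from outside, world axes, zero at the start; "wrist_torque": the same for the moment, N m; "gripper_width": finger opening in m; "gripper_force": force on a finger pad.
Only numpy, scipy, OpenCV 4.12 (cv2) and the standard library are available. Lean on these libraries where they do the work, as an engineer would, in place of code of your own. Each camera call takes 0.05 s, during which the arm holds its last target. There are 200 camera calls.

### The job

On the galley counter, push the open drawer of the water filter unit fully home until it clicks in at its detent. Then take the black upright grip of the spring-return flush slide on top of the unit, pull it out towards the drawer's front side until the slide's pointer stands between the two ribs of the mark, and keep it there: finish still holding the grip at the mark, since it springs back when let go. Leave everything else on the counter and on the unit where it stands.

Things in the scene. Friction and masses are not known exactly. Their poses are not given: they have to be found in the camera images.
- unit: Water filter unit, a bare metal box 220 (x, depth) x 340 (y, width) x 130 (z) mm, fixed to the counter. Origin: centre of its underside, on the counter. Its front, with the drawer and a round gauge, looks along its own -x, roughly to the robot; drawer and slide both come out along -x. The drawer is in its +y half (centre line y = +85 mm), the flush slide is on top in its -y half (y = -80 mm).
- drawer (a joint): How far the filter drawer is open, in m: 0 fully home against its stop, grows as it comes out along the unit's -x; 0.04 to 0.075 at the start. About 1 N of friction; the sprung detent resists with about 3 to 4 N more from 14.5 to 6 mm (a light bump felt on the way, not the end) and, from 6 mm on, draws the drawer in to 0 and keeps it there.
- drawer_handle (a point): Centre of the drawer's bar handle: a straight bar 100 mm long along the unit's y, 12 mm thick (x) and 14 mm high, 98 mm above the counter. It stands on two short posts, 40 mm in front of the case and 22 mm clear of the drawer's front plate (which is 152 mm wide, from 18 to 118 mm above the counter). Moves with the drawer.
- flush (a joint): How far the flush slide is pulled out, in m: 0 at rest, 0.085 at its far stop, out along the unit's -x. A spring of 80 N/m draws it back: 4 N at 0, 9 N at 0.06 m; 0.5 N of friction.
- flush_grip: The black upright grip of the flush slide, a plate 16 mm thick (unit's x) x 54 mm wide (y) x 42 mm high. Origin: centre of its underside, 144 mm above the counter, on a carriage 34 (x) x 40 (y) x 10 (z) mm; its top is 186 mm above the counter. Axes parallel to the unit's.
- pointer (a point): Tip of the slide's pointer, a bar 4 mm wide (x) and 8 mm high that sticks out 34 mm from the carriage to the unit's -y side; the tip is 54 mm to the -y side of the grip's centre, 143 mm above the counter. Moves with the slide; its x in the unit's frame is that of the grip's centre.
- mark_mid (a point): The mark: middle of the gap between two black upright ribs on a white plate (each 5 mm thick in x, 22 mm long in y, 20 mm high) that stand on the unit's top beside the pointer's path, on its -y side, with an 18 mm gap between them along the unit's x. The point is at the gap's end next to the pointer, at the pointer's height; axes parallel to the unit's. The mark is fixed, 35 to 65 mm out (along the unit's -x) from where the pointer rests.
- beaker: Bystander: small clear beaker, 52 mm across, 60 mm high, standing on the unit's top at its rear on the +y side. Origin under its centre.
- soap: Bystander: white bottle, 60 mm across, 170 mm high, standing on the counter on the unit's -y side. Origin under its centre.
- tester: Bystander: water test pen, about 150 x 32 x 22 mm, lying on the counter before the unit's front on the -y side. Origin under its body.
- mug: Bystander: white mug, 76 mm across, 90 mm high, on the counter on the unit's +y side. Origin under its centre.
- bucket: Bystander: blue bucket, 200 mm across, 170 mm high, on the right (-y) of the counter. Origin under its centre.
- bowl: Bystander: red bowl, 170 mm across, 70 mm high, on the left (+y) of the counter. Origin under its centre.
- spatula: Bystander: spatula lying on the counter on the right (-y), nearer to the robot. Origin under its middle.

How it is judged:
On the way, in this order (a step that is already met when the one before it is completed fails the run):
1. the drawer is fully home at its detent, the flush slide still at rest (value of joint drawer below 0.003 m and value of joint flush below 0.01 m), for 0.2 s.
2. the fingers hold the flush slide with its pointer between the ribs, the drawer still home (x of pointer in the frame of mark_mid between -0.007 and 0.007 m and contact force between flush_grip and the fingers above 3 N and value of joint drawer below 0.003 m), for 0.3 s.
At the end, for the whole second after the job is handed in: The drawer is home (within 3 mm of its stop) and stays there; the flush slide is held still by the fingers (contact force over 3 N, under 10 mm/s) with its pointer wholly between the ribs, within 7 mm of the middle of the mark, through the last second (all of step 2 and velocity of joint flush between -0.01 and 0.01 m/s); the arm keeps its last pose, push and grip.
It fails at once if a bystander is moved by more than 30 mm or tipped over (distance of any of beaker, soap, tester, mug, bucket, bowl, spatula from where it was at the start of the episode above 0.03 m or angle between any of beaker, soap, tester, mug, bucket, bowl, spatula's own z axis and vertical above 0.5 rad).
It also fails if it takes over 48 s, if anything falls off the work surface, if the arm or the gripper's body presses on something with over 40 N, if the wrist force passes 120 N, or if a joint passes its speed limit or range.

## Working session

There is one attempt and no reset: what is moved stays moved. The work goes in short steps, Python scripts to look and compute and a tool call to move; the robot and the scene stay as the last step left them, time stands still between calls to the robot, and variables do not carry over. Pictures are saved under pics/ and viewed, at most 10 in all, crops included, and the job is handed in when it is done.

Besides the shell and the picture viewer there is one more tool, called after "Call:" as a command line: name --argument value ..., lists and objects as JSON in quotes. drive_tool: Moves the arm, as the interface text tells. Its arguments: {"type":"object","properties":{"rows":{"type":"string"},"force":{"type":"number"}},"required":["rows"]}

```bash
mkdir -p pics; cat > h.py <<'E'
import numpy as np, cv2
from station import r
def px(c,p):
    q=c["camera_from_world"]@np.append(p,1); return np.array([c["fx"]*q[0]/q[2]+c["cx"],c["fy"]*q[1]/q[2]+c["cy"]])
def ray(c,u,v,z):
    T=np.linalg.inv(c["camera_from_world"]); d=T[:3,:3]@[(u-c["cx"])/c["fx"],(v-c["cy"])/c["fy"],1]; o=T[:3,3]
    return o+d*(z-o[2])/d[2]
E
python3 - <<'E'
from h import *
for n in("top","side"):
    c=r.camera(n); cv2.imwrite(f"pics/{n}0.png",c["img"]); T=np.linalg.inv(c["camera_from_world"]); print(n,T.round(3).tolist(),c["fx"])
print(r.observe())
E
```

```text
top [[-0.014, -0.999, 0.046, 0.468], [-1.0, 0.015, 0.007, 0.018], [-0.008, -0.046, -0.999, 1.204], [0.0, 0.0, 0.0, 1.0]] 393.0035315721282
side [[0.821, -0.385, 0.421, -0.139], [-0.571, -0.562, 0.599, -0.948], [0.006, -0.732, -0.681, 1.171], [0.0, 0.0, 0.0, 1.0]] 525.6003739001238
{'time': 0.1, 'joints': array([ 1.00092021e+00,  3.59406603e-01,  1.51126842e+00,  2.35628254e-05,
        1.27250236e+00, -1.15125421e-01]), 'qd': array([-1.13355926e-03, -1.52043644e-03, -1.31397013e-03,  6.53717821e-04,
        9.06881193e-05,  1.61046912e-04]), 'joint_torque': array([ 3.24272041e-04, -5.16360891e+01, -2.71407187e+01,  6.77663810e-02,
        2.77485541e-02, -3.68433757e-05]), 'ee_pos': array([0.26323549, 0.53851614, 0.22193058]), 'eef_rot': array([-3.14002099e+00, -2.04402848e-04,  2.68683485e+00]), 'ft_force': array([-0.72961766,  0.03068139,  0.01537214]), 'wrist_torque': array([-0.01499891,  0.01502608,  0.0115267 ]), 'gripper_force': 0.0, 'gripper_width': 0.08775084206887197}
```

View pics/top0.png

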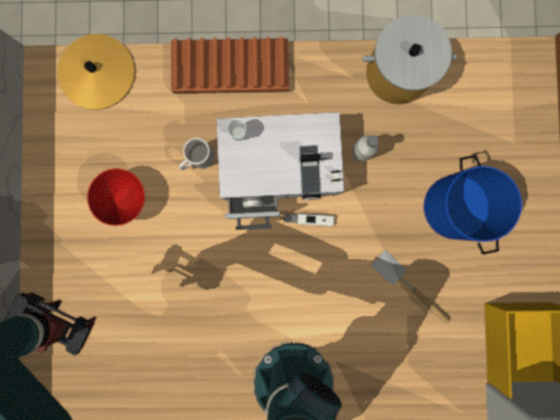

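View pics/side0.png

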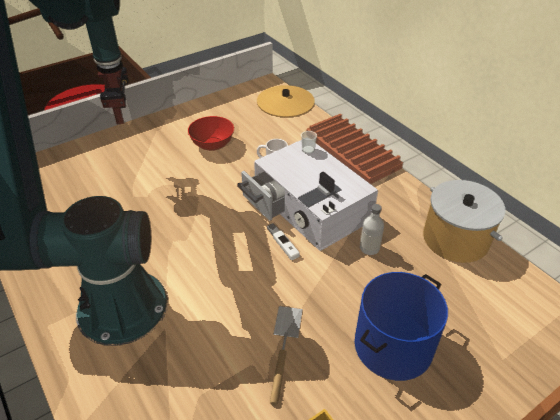

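The top view shows the unit's top at about (218–343, 113–198), the drawer handle near (253,225), the grip near (315,156) and the ribs near (337,175). I'll enlarge that region and fit the top face.

```bash
python3 - <<'E'
from h import *
c=r.camera("top"); s=r.camera("side")
cv2.imwrite("pics/z1.png",np.vstack([cv2.resize(c["img"][105:240,205:365],None,fx=5,fy=5,interpolation=cv2.INTER_CUBIC)])[:600])
cv2.imwrite("pics/z2.png",cv2.resize(s["img"][130:250,230:390],None,fx=5,fy=5,interpolation=cv2.INTER_CUBIC))
g=cv2.cvtColor(c["img"],cv2.COLOR_BGR2HSV)
m=((g[...,1]<45)&(g[...,2]>130)).astype(np.uint8)
m[:105]=0;m[205:]=0;m[:,:214]=0;m[:,350:]=0
m=cv2.morphologyEx(m,cv2.MORPH_CLOSE,np.ones((25,25)))
k=max(cv2.findContours(m,0,1)[0],key=cv2.contourArea); R=cv2.minAreaRect(k); b=cv2.boxPoints(R)
print(R,b)
P=np.array([ray(c,u,v,.13) for u,v in b]);print(P.round(4)); print(np.linalg.norm(P-np.roll(P,-1,0),axis=1))
E
```

```text
((279.6546936035156, 158.93922424316406), (87.6155776977539, 124.51187133789062), 86.98721313476562) [[215.18231 118.46408]
 [339.5221  111.91989]
 [344.12708 199.41437]
 [219.7873  205.95856]]
[[ 0.7694  0.206   0.13  ]
 [ 0.782  -0.1382  0.13  ]
 [ 0.5395 -0.1457  0.13  ]
 [ 0.5266  0.1949  0.13  ]]
[0.34439752 0.24254636 0.3408564  0.2429893 ]
```

View pics/z1.png

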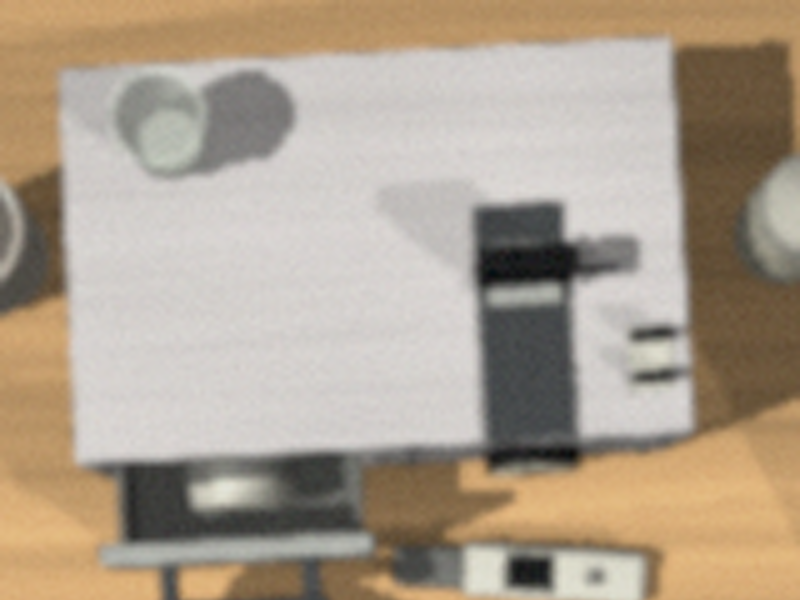

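View pics/z2.png

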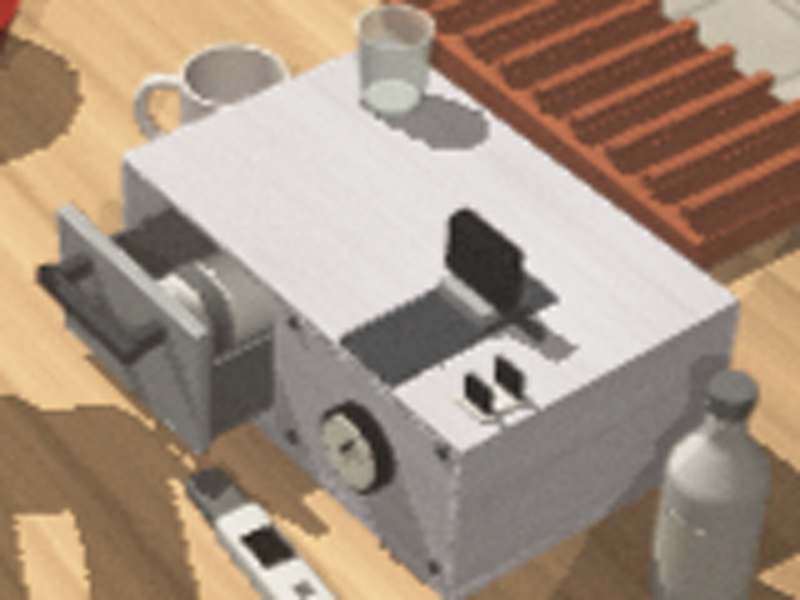

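Top crop: unit corners at (62,72), (668,38), (692,432), (77,463); grip top at (480–570, 245–280), ribs at (653,331) and (655,377), drawer plate edge y≈550. Side crop: grip at (485,258), ribs at (478,393) and (509,375), and the drawer handle from (45,275) to (150,340).

```bash
cat >> h.py <<'E'
def top(c,x,y,z): return ray(c,205+(x+.5)/5-.5,105+(y+.5)/5-.5,z)
def side(c,x,y,z): return ray(c,230+(x+.5)/5-.5,130+(y+.5)/5-.5,z)
E
python3 - <<'E'
from h import *
c=r.camera("top"); s=r.camera("side")
K=[(62,72),(668,38),(692,432),(77,463)]
P=np.array([top(c,*k,.13) for k in K]); S=np.array([side(s,*k,.13) for k in[(345,52),(738,303),(457,457),(125,157)]])
print(P.round(4),S.round(4))
L=np.array([[.11,.17],[.11,-.17],[-.11,-.17],[-.11,.17]])
for Q in(P,S,(P+S)/2):
    q=Q[:,:2]; m=q.mean(0); U,_,V=np.linalg.svd(L.T@(q-m)); Rm=(U@V).T; yaw=np.arctan2(Rm[1,0],Rm[0,0]); print("unit",m,yaw,(q-m-L@Rm.T).round(4).tolist())
T=lambda p:((p[:2]-m)@Rm).round(4)
print("grip top",T(top(c,523,258,.186)),T(side(s,485,233,.186)))
for k in[(653,328),(655,375)]: print("rib top",T(top(c,*k,.153)))
for k in[(476,375),(508,359)]: print("rib side",T(side(s,*k,.153)))
print("plate",[T(top(c,*k,.118)) for k in[(102,548),(372,537)]])
print("handle",[T(side(s,*k,.105)) for k in[(45,268),(140,342)]])
print("soap top",T(side(s,733,375,.17)), "beaker",T(top(c,175,140,.13)))
E
```

```text
[[ 0.7678  0.201   0.13  ]
 [ 0.7813 -0.1345  0.13  ]
 [ 0.5627 -0.1431  0.13  ]
 [ 0.5507  0.1942  0.13  ]] [[ 0.734   0.2019  0.13  ]
 [ 0.7784 -0.1384  0.13  ]
 [ 0.5579 -0.1469  0.13  ]
 [ 0.5507  0.1893  0.13  ]]
unit [0.6655974  0.02937985] 0.03707082911452233 [[-0.0014, -0.0024], [-0.0006, 0.0019], [0.0007, 0.0015], [0.0013, -0.001]]
unit [0.65526419 0.02648733] 0.06948783751755515 [[-0.0192, -0.0018], [0.0016, -0.0029], [0.0006, 0.0039], [0.017, 0.0009]]
unit [0.6604308  0.02793359] 0.05314844636026157 [[-0.0103, -0.0021], [0.0005, -0.0005], [0.0007, 0.0027], [0.0091, -0.0001]]
grip top [-0.0144 -0.0759] [-0.0158 -0.0788]
rib top [-0.0512 -0.1453]
rib top [-0.0766 -0.1445]
rib side [-0.0757 -0.1422]
rib side [-0.0522 -0.1432]
plate [array([-0.1478,  0.1628]), array([-0.1518,  0.0132])]
handle [array([-0.1878,  0.1327]), array([-0.1811,  0.0409])]
soap top [ 0.0259 -0.2432] beaker [0.0741 0.107 ]
```

Top-only pose holds: the side view's rear corner was hidden. Unit centre is about (0.666, 0.029), yaw 0.037, handle near (0.471, 0.106) and grip near (0.650, -0.050), and the mark is about 49 mm out. I'll go in front of the handle with the fingers shut.

Call:
drive_tool --rows "0.013 -0.036 0 0 0 -0.09 0; 0.013 -0.036 0 0 0 -0.09 0; 0.013 -0.036 0 0 0 -0.09 0; 0.013 -0.036 0 0 0 -0.09 0; 0.013 -0.036 0 0 0 -0.09 0; 0.013 -0.036 0 0 0 -0.09 0; 0.013 -0.036 0 0 0 -0.09 0; 0.013 -0.036 0 0 0 -0.09 0; 0.013 -0.036 0 0 0 -0.09 0; 0.013 -0.036 0 0 0 -0.09 0; 0.013 -0.036 0 0 0 -0.09 0; 0.013 -0.036 0 0 0 -0.09 0"

```text
time: 1.5
ee_pos: [0.4199, 0.1055, 0.2228]
eef_rot: [3.141, -0.0, 1.603]
ft_force: [0.3, 0.5, -0.5]
gripper_width: 0.0005
gripper_force: 0.0
```

Call:
drive_tool --rows "0 0 -0.03 0 0 0 0; 0 0 -0.035 0 0 0 0; 0 0 -0.035 0 0 0 0; 0 0 -0.034 0 0 0 0; 0 0 0 0 0 0 0"

```text
time: 2.0
ee_pos: [0.4163, 0.1065, 0.0857]
eef_rot: [-3.134, 0.0, 1.606]
ft_force: [-0.3, 0.3, 0.0]
gripper_width: 0.0005
gripper_force: 0.0
```

```bash
python3 - <<'E'
from h import *
s=r.camera("side"); cv2.imwrite("pics/z3.png",cv2.resize(s["img"][110:230,200:360],None,fx=5,fy=5,interpolation=cv2.INTER_CUBIC)); print(r.observe()["ft_force"],r.observe()["ee_pos"])
E
```

```text
[-0.33822227  0.30588917  0.4557374 ] [0.41778472 0.10676625 0.08748172]
```

View pics/z3.png

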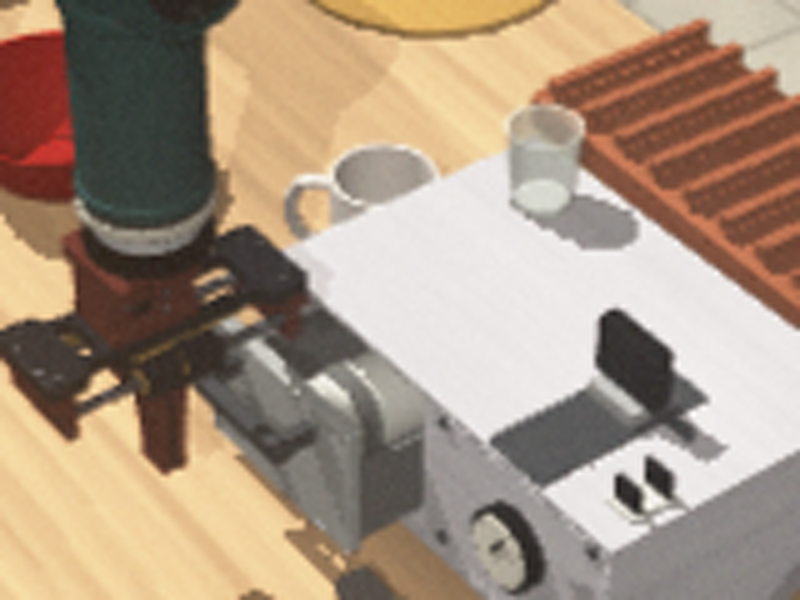

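The fingers stand in front of the handle, near its middle and below its top. Pushing.

Call:
drive_tool --rows "0.01 0 0 0 0 0 0; 0.01 0 0 0 0 0 0; 0.01 0.001 0 0 0 0 0; 0.008 0 0 0 0 0 0; 0.006 0 0 0 0 0 0; 0.006 0.001 0 0 0 0 0"

```text
time: 2.65
ee_pos: [0.4699, 0.1088, 0.0888]
eef_rot: [-3.141, 0.0, 1.607]
ft_force: [-1.2, -1.2, 1.2]
gripper_width: 0.0006
gripper_force: 0.7
```

Call:
drive_tool --rows "0.006 0 0 0 0 0 0; 0.005 0 0 0 0 0 0; 0.004 0 0 0 0 0 0; 0.003 0 0 0 0 0 0"

```text
time: 3.05
ee_pos: [0.4843, 0.109, 0.0881]
eef_rot: [-3.135, -0.0, 1.607]
ft_force: [-11.0, 0.8, 8.7]
gripper_width: 0.0005
gripper_force: 5.5
```

```bash
python3 - <<'E'
from h import *
s=r.camera("side"); o=r.observe(); cv2.imwrite("pics/z4.png",cv2.resize(s["img"][110:230,200:360],None,fx=5,fy=5,interpolation=cv2.INTER_CUBIC)); print(o["ft_force"],o["ee_pos"],o["wrist_torque"])
E
```

```text
[-7.47035826  1.39740135  3.95708577] [0.48451179 0.10896242 0.08804781] [0.12478605 1.26409755 0.00742528]
```

View pics/z4.png

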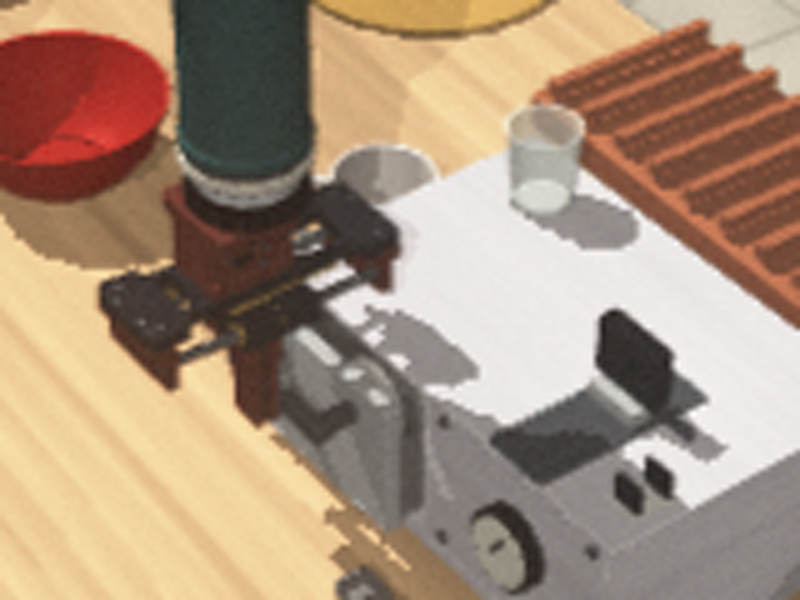

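The plate still stands about 10–14 mm off the case (at the detent), with nothing else touched. Continuing.

Call:
drive_tool --rows "0.003 0 0 0 0 0 0; 0.003 0 0 0 0 0 0; 0.002 0 0 0 0 0 0"

```text
time: 3.4
ee_pos: [0.4934, 0.1092, 0.088]
eef_rot: [-3.137, -0.0, 1.607]
ft_force: [-4.2, 1.2, -0.3]
gripper_width: 0.0005
gripper_force: 1.7
```

Call:
drive_tool --rows "0.002 0 0 0 0 0 0; 0.002 0 0 0 0 0 0; 0 0 0 0 0 0 0"

```text
time: 3.7
ee_pos: [0.4984, 0.1089, 0.0883]
eef_rot: [-3.139, 0.0, 1.607]
ft_force: [-5.3, 1.1, 0.7]
gripper_width: 0.0005
gripper_force: 2.6
```

Call:
drive_tool --rows "0.002 0 0 0 0 0 0; 0 0 0 0 0 0 0"

```text
time: 3.9
ee_pos: [0.4984, 0.1089, 0.0883]
eef_rot: [-3.135, 0.0, 1.607]
ft_force: [-10.5, 1.6, 7.2]
gripper_width: 0.0003
gripper_force: 4.9
```

Call:
drive_tool --rows "0.002 0 0 0 0 0 0; 0 0 0 0 0 0 0"

```text
time: 4.1
ee_pos: [0.4984, 0.1089, 0.0881]
eef_rot: [-3.132, 0.0, 1.607]
ft_force: [-13.5, 1.4, 10.3]
gripper_width: 0.0001
gripper_force: 7.0
```

Call:
drive_tool --rows "0.002 0 0 0 0 0 0; 0 0 0 0 0 0 0"

```text
time: 4.3
ee_pos: [0.4983, 0.1088, 0.0879]
eef_rot: [-3.128, 0.0, 1.607]
ft_force: [-17.8, 1.0, 13.3]
gripper_width: 0.0004
gripper_force: 9.0
```

Hard stop at 18 N, well above the detent. Backing off and checking from the top.

Call:
drive_tool --rows "-0.015 0 0 0 0 0 0; -0.02 0 0 0 0 0 0; -0.01 0 0.03 0 0 0 0; 0 0 0.05 0 0 0 0; 0 0 0.05 0 0 0 0.02; 0 0 0.03 0 0 0 0.05"

```text
time: 4.9
ee_pos: [0.4635, 0.1089, 0.2531]
eef_rot: [3.134, 0.0, 1.607]
ft_force: [1.0, -0.3, -0.2]
gripper_width: 0.0132
gripper_force: 0.0
```

```bash
python3 - <<'E'
from h import *
c=r.camera("top"); s=r.camera("side"); z=lambda a:cv2.resize(a,None,fx=4,fy=4,interpolation=cv2.INTER_CUBIC)
cv2.imwrite("pics/z5.png",np.hstack([z(c["img"][105:240,265:365]),z(s["img"][120:255,250:350])])); print(r.observe()["ee_pos"],r.observe()["ft_force"])
E
```

```text
[0.46540989 0.1091189  0.25409082] [ 0.6650924  -0.04327182  0.92510797]
```

View pics/z5.png

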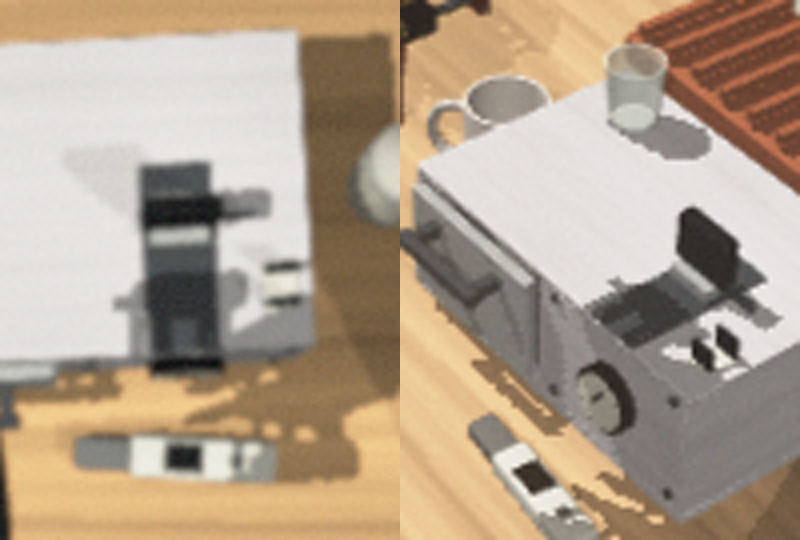

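The drawer sits flush at its stop (its plate lies against the case) and the slide is still at rest. Moving over the grip with the fingers open.

Call:
drive_tool --rows "0.0233 -0.0197 0 0 0 0 0.0875; 0.0233 -0.0197 0 0 0 0 0.0875; 0.0233 -0.0197 0 0 0 0 0.0875; 0.0233 -0.0197 0 0 0 0 0.0875; 0.0233 -0.0197 0 0 0 0 0.0875; 0.0233 -0.0197 0 0 0 0 0.0875; 0.0233 -0.0197 0 0 0 0 0.0875; 0.0233 -0.0197 0 0 0 0 0.0875; 0 0 0 0 0 0 0.0875; 0 0 0 0 0 0 0.0875"

```text
time: 6.0
ee_pos: [0.647, -0.0491, 0.2472]
eef_rot: [-3.14, -0.0, 1.606]
ft_force: [0.6, 1.2, 0.1]
gripper_width: 0.0873
gripper_force: 0.0
```

```bash
python3 - <<'E'
from h import *
s=r.camera("side");cv2.imwrite("pics/z6.png",cv2.resize(s["img"][90:230,240:400],None,fx=4,fy=4,interpolation=cv2.INTER_CUBIC)); o=r.observe();print(o["ee_pos"],o["eef_rot"],o["gripper_width"])
E
```

```text
[ 0.64636781 -0.04847584  0.24750764] [-3.13996443e+00 -4.82461651e-04  1.60647167e+00] 0.0872443564935209
```

View pics/z6.png

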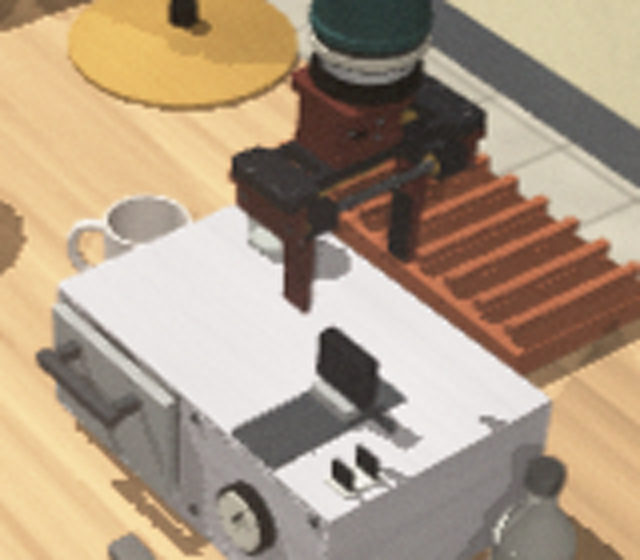

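The open fingers straddle the grip along x (grip in this crop at (348,365), fingers at (298,300) and (402,250)). Going down to z ≈ 0.151.

Call:
drive_tool --rows "0.002 0 -0.03 0 0 0 0.0875; 0.001 0 -0.03 0 0 0 0.0875; 0 0 -0.02 0 0 0 0.0875; 0 0 -0.01 0 0 0 0.0875; 0 0 -0.005 0 0 0 0.0875; 0 0 0 0 0 0 0.0875"

```text
time: 6.65
ee_pos: [0.6497, -0.0482, 0.1537]
eef_rot: [-3.141, -0.0, 1.607]
ft_force: [0.3, 0.7, 0.0]
gripper_width: 0.0876
gripper_force: 0.0
```

Call:
drive_tool --rows "0 0 0 0 0 0 0.02; 0 0 0 0 0 0 0.014; 0 0 0 0 0 0 0.01; 0 0 0 0 0 0 0.01; 0 0 0 0 0 0 0.01; 0 0 0 0 0 0 0.01; 0 0 0 0 0 0 0.01; 0 0 0 0 0 0 0.01" --force 25

```text
time: 7.45
ee_pos: [0.6499, -0.0486, 0.1536]
eef_rot: [-3.141, -0.0, 1.607]
ft_force: [-0.1, 0.5, 0.2]
gripper_width: 0.0271
gripper_force: 0.0
```

Call:
drive_tool --rows "0 0 0 0 0 0 0.01; 0 0 0 0 0 0 0.01; 0 0 0 0 0 0 0.01; 0 0 0 0 0 0 0.01; 0 0 0 0 0 0 0.01"

```text
time: 7.95
ee_pos: [0.6497, -0.0486, 0.1536]
eef_rot: [-3.141, -0.0, 1.607]
ft_force: [-2.2, -0.2, 1.1]
gripper_width: 0.0156
gripper_force: 25.0
```

Gripped (15.6 mm wide, 25 N). Pulling out 45 mm, then measuring.

Call:
drive_tool --rows "-0.005 -0.0002 0 0 0 0 0.01; -0.005 -0.0002 0 0 0 0 0.01; -0.005 -0.0002 0 0 0 0 0.01; -0.005 -0.0002 0 0 0 0 0.01; -0.005 -0.0002 0 0 0 0 0.01; -0.005 -0.0002 0 0 0 0 0.01; -0.005 -0.0002 0 0 0 0 0.01; -0.005 -0.0002 0 0 0 0 0.01; -0.005 -0.0002 0 0 0 0 0.01; 0 0 0 0 0 0 0.01"

```text
time: 8.95
ee_pos: [0.6064, -0.0503, 0.1536]
eef_rot: [3.138, -0.0, 1.607]
ft_force: [7.1, 1.7, -7.2]
gripper_width: 0.0157
gripper_force: 25.0
```

```bash
python3 - <<'E'
from h import *
c=r.camera("top"); s=r.camera("side"); z=lambda a:cv2.resize(a,None,fx=8,fy=8,interpolation=cv2.INTER_CUBIC)
cv2.imwrite("pics/z7.png",np.hstack([z(c["img"][135:195,310:358]),z(s["img"][175:235,300:348])])); o=r.observe();print(o["ee_pos"],o["ft_force"],o["gripper_width"])
E
```

```text
[ 0.60669295 -0.05023464  0.15361868] [ 6.49424075  1.02240483 -6.22211822] 0.015977789466081714
```

View pics/z7.png

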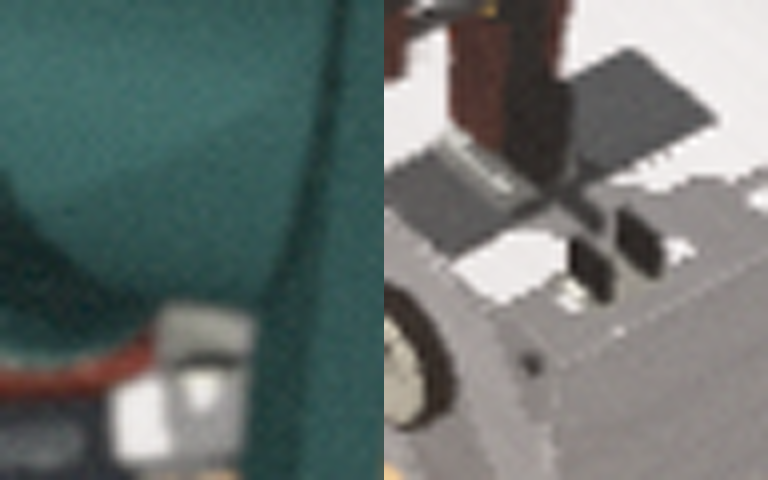

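Side crop: the pointer tip at about (603,226) points just to the rear of the gap's middle, which is about (599,237) between the rib edges at x=570 and 617. That makes it 4–5 mm short, agreeing with the 48–49 mm estimate. Moving 5 mm more.

Call:
drive_tool --rows "-0.0025 -0.0001 0 0 0 0 0.01; -0.0025 -0.0001 0 0 0 0 0.01; 0 0 0 0 0 0 0.01; 0 0 0 0 0 0 0.01; 0 0 0 0 0 0 0.01; 0 0 0 0 0 0 0.01; 0 0 0 0 0 0 0.01"

```text
time: 9.75
ee_pos: [0.602, -0.0504, 0.1536]
eef_rot: [3.138, -0.0, 1.607]
ft_force: [8.0, 1.4, -6.4]
gripper_width: 0.0163
gripper_force: 25.0
```

```bash
python3 - <<'E'
from h import *
s=r.camera("side"); cv2.imwrite("pics/z8.png",cv2.resize(s["img"][185:225,310:360],None,fx=14,fy=14,interpolation=cv2.INTER_CUBIC)); o=r.observe();print(o["ee_pos"],o["ft_force"],o["gripper_width"],o["gripper_force"])
E
```

```text
[ 0.60199013 -0.05044181  0.15358769] [ 7.02699472  0.76993496 -6.18578882] 0.01576526093615684 25.001064240932465
```

View pics/z8.png

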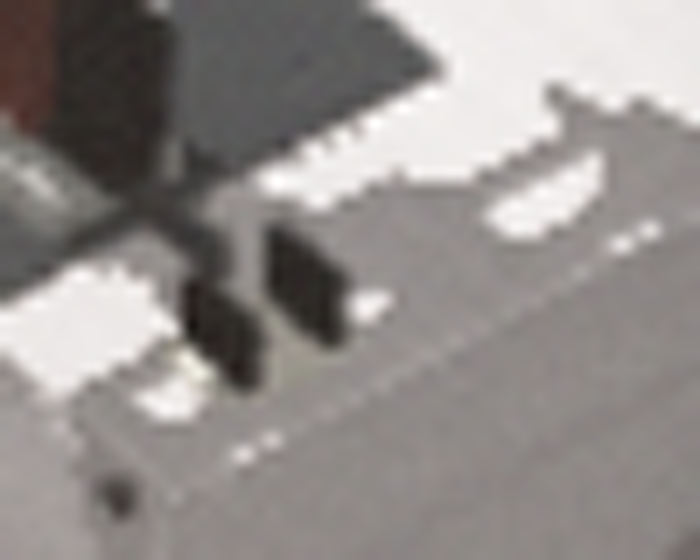

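The pointer tip at about (220,258) enters the gap between the rib edges at x=185 and 265. Image estimates put it 0–2.5 mm short of the middle, so I'll take 1 mm more, check it settles, and hand in.

Call:
drive_tool --rows "-0.001 0 0 0 0 0 0.01; 0 0 0 0 0 0 0.01; 0 0 0 0 0 0 0.01; 0 0 0 0 0 0 0.01; 0 0 0 0 0 0 0.01; 0 0 0 0 0 0 0.01"

```text
time: 10.4
ee_pos: [0.6012, -0.0505, 0.1536]
eef_rot: [3.137, -0.0, 1.607]
ft_force: [8.4, 1.8, -6.8]
gripper_width: 0.0158
gripper_force: 25.0
```

```bash
python3 - <<'E'
from h import *
o=r.observe();print(o["ee_pos"],o["gripper_width"],o["gripper_force"]); print(r.finish_job())
E
```

```text
[ 0.60117105 -0.05047045  0.15358751] 0.01579925857785572 25.001388788223267
the job is handed in; nothing more can be done
None
```

I pushed the drawer home to its hard stop, and the arm is still gripping the flush slide at 25 N with its pointer between the two ribs, within about 2 mm of the middle by my camera estimate. I handed the job in at about 10.4 s; no verdict came back.

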